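Build up a steel crib and hold the top bar through the guard window for tacking

ROBOT

A 6-joint arm with a two-finger parallel gripper is mounted at the origin on the work surface. World frame = base frame: x ahead of the robot, y to its left, z up, the work surface at z = 0. Lengths are in m, angles in degrees, forces in N, time in s.
With the tool pointing down it reaches from about 0.35 to 0.875 m from the base axis. Payload 4.2 kg.
Tool frame: the origin (TCP) lies midway between the tips of the shut fingers; the grasp point (between the pads) lies 19 mm behind it; z points along the fingers, y is the line along which they close (so a half turn about z gives the same grasp; the last joint's range is limited). The gripper opens to 87 mm and grips with 3 to 60 N. Pads are 19 mm wide; open, the fingers measure 117 mm over their backs; the gripper's body (75 mm by 190 mm) begins 51 mm behind the grasp point.
Start: joints at [82.598, 22.042, 0.453, 0, -68.411, -14.817], TCP at [0.236, 0.579, 0.223] pointing down, gripper open.
Joint ranges: [-179.83, 179.83], [-69.29, 118.12], [-61.27, 80.66], [-181.25, 117.63], [-171.15, -9.14], [-177.46, 177.46]. Speed limits (degrees/s): [159.86, 159.86, 180, 180, 180, 180].

INTERFACE

Orientations are given as a 3x3 rotation matrix whose columns are the frame's x, y, z axes.
In Python, from station import sense, capture, finish_job, silhouettes, landmark_of gives the robot as it stands.
- The arm moves only by the tool step_arm, never from a script. Its arguments are lists of equal length, an entry for each row: "linear": the shift along the tool's x, y, z in mm, a list of three; "delta_rot": the turn, a rotation vector about the tool's x, y, z in rad, a list of three; "grip": the finger opening in mm, from 0 to 87. A call has 1 to 10 rows; each row shifts and turns the commanded pose from where the row before left it, along the tool's axes as they then stand; what a row does not reach is not made up. A row lasts 1/8 s, in which the tool goes at most 62.5 mm and 10.7 degrees, less where a joint would pass 70% of its speed; a pose out of reach is approached as far as the arm can. A call with a gripper value outside its range is refused whole. The fingers move at their own pace and stop on an object; the grip force is fixed at half the most. Time passes only in rows, so rows that do not move let the fingers close. It gives the time, the measured TCP pose, the force, the opening and the grip force at its end, in the units of the state.
- sense(): the state, without advancing time (a new reading comes with each control period).
- capture(name): name is "scene" or "top"; returns a dict with "img" (480x640x3 uint8, red, green, blue), "fx", "fy", "cx", "cy" (pixels), "world_to_cam" (4x4, takes a point from world to camera coordinates). Camera axes: x right, y up, looking along -z (the intrinsics and any distortion apply to the point x, -y, -z); pixel columns grow to the right and rows downward; lengths in m; the calibration is good to about 2 mm. A picture is of the moment at which its call begins. There is no depth.
- finish_job(): hands the job in; it is judged then, once.
Trained networks look in the newest picture that a camera, given by its name, has taken for a name from the list of things; names that differ only in an ending like _2 or _b are one class to them, and where a whole thing is asked for, a point or a joint stands for the part that bears it (a point fixed in the world has none). Each returns a list of dicts, best first, with "score" (0 to 1); they miss things now and then, are a little off and sometimes report something else, mostly with a low value. They report only what shows in the picture. A call takes as long as a camera call. They do not tell look-alikes from the thing itself.
- silhouettes(camera, label): "mask" (480x640 bool, what is visible of it) and "point" ([column, row] in pixels, amid what is visible of it).
- landmark_of(camera, label): "point" ([column, row] in pixels: a listed point, or the origin of a listed thing).
The state is a dict: "time_s": time; "joints": joint angles; "joint_velocities": joint speeds; "effort": joint torques, N m; "tcp_pos": TCP position; "ee_rot": TCP orientation; "wrist_force": force on the tool from outside, world axes, zero at the start; "moment": the same for the moment, N m; "gripper_width": opening from 0.0 (shut) to 1.0 (fully open); "gripper_force": force on a finger pad.
Only numpy, scipy, OpenCV 4.12 (cv2) and the standard library are available. Lean on these libraries where they do the work, as an engineer would, in place of code of your own. Each camera call takes 0.05 s, during which the arm holds its last target. There are 200 camera calls.

TASK

Lay the two short steel flats crosswise on the two square bars of the tacking fixture, one on each pair of yellow pads, and let go of them. Then pass the long bar from the open side, level, through the window of the red guard until its end sticks out a little (about 1 to 2 cm) past the second flat, and keep holding it there, level and free of the window's edges and of the flats, so that it can be tacked: the program finishes while holding the bar. Leave the pipe piece, the hammer and the brush where they are.

Things in the scene. Friction and masses are not known exactly. Their poses are not given: they have to be found in the camera images.
- fixture: Fixed tacking fixture. Origin: on the bench top under the middle of the red guard. x (level): the way the long bar is passed; y along the guard; z up. Guard: upright plate 5 mm thick (x -2.5 to 2.5), 160 wide, top at z 76 mm. Base plate: 12 mm high, x -5 to 180, 160 wide. On it two 20 x 20 mm bars along x (39 to 167), at y -35 and +35, top at z 32, each with yellow pads at x 70 and 136.
- window (a point): Centre of the guard's window (fixture x 0, y 0, z 56 mm; fixture axes). The window is 28 mm wide along y and 16 mm high (z 48 to 64): 2 mm more than the long bar on every side. A bar held level at this height leaves 6 mm of air over the laid flats.
- seat_near (a point): Place of the flat nearer the guard: midway between the pair of yellow pads at fixture x = 70 mm, at the height of the square bars' top (z = 32 mm); fixture axes. A flat laid right has its centre 6 mm above this point and its length along the fixture's y.
- seat_far (a point): Place of the flat farther from the guard: same, at fixture x = 136 mm.
- flat_a_center (a point): Centre of a short flat: steel, 110 x 24 x 12 mm (its x, y, z), about 0.25 kg. It lies flat on two wooden rails 25 mm high that run across it, 56 mm clear between them, so fingers can reach down beside its middle. The two flats are alike and lie side by side about 45 mm apart; either may go on either place.
- flat_b_center (a point): Centre of the other short flat, alike.
- bar_center (a point): Centre of the long bar: bright rectangular metal tube, 400 x 24 x 12 mm (its x, y, z), about 0.34 kg, balanced at its centre, both ends alike. It lies flat across two wooden blocks 30 mm high and 100 mm wide, 100 to 140 mm either side of its middle. With its centre 38 mm short of the guard (fixture x -38) its front end is 14 mm past the far flat.
- pipe: Bystander: piece of dark steel pipe standing on end, 90 mm across, 50 mm high; origin at the centre of its underside.
- hammer: Bystander: hammer lying on the bench, 240 mm long, along its x axis.
- brush: Bystander: brush lying on the bench, 180 mm long, along its x axis.
Not all that is in view belongs to the job. What is shaped like the part that bears flat_b_center but green or turquoise is not meant. What is shaped like the part that bears flat_a_center but pink is not meant.

How it is judged (in metres and radians):
On the way:
1. both flats lie crosswise on their places and are let go (((horizontal distance between flat_a_center and seat_near below 0.01 m and z of flat_a_center in the frame of fixture between 0.034 and 0.042 m and angle between the y axis of each of flat_a_center, flat_b_center and the x axis of fixture, either way round below 0.15 rad and horizontal distance between flat_b_center and seat_far below 0.01 m and z of flat_b_center in the frame of fixture between 0.034 and 0.042 m) or (horizontal distance between flat_b_center and seat_near below 0.01 m and z of flat_b_center in the frame of fixture between 0.034 and 0.042 m and angle between the y axis of each of flat_b_center, flat_a_center and the x axis of fixture, either way round below 0.15 rad and horizontal distance between flat_a_center and seat_far below 0.01 m and z of flat_a_center in the frame of fixture between 0.034 and 0.042 m)) and contact force between the fingers and flat_a below 0.1 N and contact force between the fingers and flat_b below 0.1 N), for 0.2 s.
At the end, for the whole second after the job is handed in: A flat on each place (10 mm, 0.15 rad), let go. Fingers hold the bar still in the window: front end 0 to 40 mm past the far flat, 8 mm sideways, 50 to 62 mm high, in line to 0.06 rad; under 2.2 N on the guard, under 0.8 N on each flat (all of step 1 and contact force between the fingers and bar above 1.5 N and x of bar_center in the frame of fixture between -0.052 and -0.012 m and y of bar_center in the frame of fixture between -0.008 and 0.008 m and z of bar_center in the frame of fixture between 0.05 and 0.062 m and angle between the x axis of bar_center and the x axis of fixture, either way round below 0.06 rad and contact force between bar and fixture below 2.2 N and contact force between bar and flat_a below 0.8 N and contact force between bar and flat_b below 0.8 N and linear speed of bar below 0.02 m/s); the arm keeps its last pose, push and grip.
It fails at once if the pipe is moved by more than 30 mm (distance of pipe from where it was at the start of the episode above 0.03 m).
It fails at once if the hammer is moved by more than 30 mm (distance of hammer from where it was at the start of the episode above 0.03 m).
It fails at once if the brush is moved by more than 30 mm (distance of brush from where it was at the start of the episode above 0.03 m).
It also fails if it takes over 70 s, if anything falls off the work surface, if the arm or the gripper's body presses on something with over 40 N, if the wrist force passes 120 N, or if a joint passes its speed limit or range.

## Working session

There is one attempt and no reset: what is moved stays moved. The work goes in short steps, Python scripts to look and compute and a tool call to move; the robot and the scene stay as the last step left them, time stands still between calls to the robot, and variables do not carry over. Pictures are saved under pics/ and viewed, at most 13 in all, crops included, and the job is handed in when it is done.

Besides the shell and the picture viewer there is one more tool, called after "Emit:" as name(argument=value, ...) on one line, values as JSON. step_arm: Moves the arm, as the interface text tells. Its arguments: {"type":"object","properties":{"linear":{"type":"array"},"delta_rot":{"type":"array"},"grip":{"type":"array"}},"required":["linear","delta_rot","grip"]}

```bash
mkdir -p pics; cat > h.py <<'E'
import numpy as np, cv2
from station import sense, capture, silhouettes, landmark_of
def ray(c,p):
    W=np.array(c["world_to_cam"]);R,t=W[:3,:3],W[:3,3]
    d=np.array([(p[0]-c["cx"])/c["fx"],-(p[1]-c["cy"])/c["fy"],-1.])
    return -R.T@t, R.T@d
def at_z(c,p,z):
    o,d=ray(c,p); return o+d*(z-o[2])/d[2]
def proj(c,P):
    W=np.array(c["world_to_cam"]);q=np.atleast_2d(P)@W[:3,:3].T+W[:3,3]
    return np.c_[c["cx"]-c["fx"]*q[:,0]/q[:,2], c["cy"]+c["fy"]*q[:,1]/q[:,2]]
E
python3 - <<'E'
from h import *
s=sense();print(s)
np.set_printoptions(precision=4,suppress=True)
for n in ("scene","top"):
    c=capture(n);cv2.imwrite(f"pics/{n}0.png",c["img"][:,:,::-1])
    print(n,{k:c[k] for k in c if k!="img"})
    for l,z in (("fixture",0),("window",.056),("seat_near",.032),("seat_far",.032),("flat_a_center",.031),("bar_center",.036),("pipe",0),("hammer",.01),("brush",.01)):
        for r in landmark_of(n,l): print(l,round(r["score"],2),np.array(r["point"]),at_z(c,r["point"],z))
E
```

```text
{'time_s': 0.0, 'joints': array([ 8.25983148e+01,  2.20918250e+01,  3.80252882e-01, -2.97321305e-02,
       -6.84121965e+01, -1.48160048e+01]), 'joint_velocities': array([-0.07269229,  0.13239426,  0.06066439, -0.07864204, -0.01137984,
        0.09941447]), 'effort': array([ 3.21561811e-04, -3.90661597e+01,  1.87400222e+01,  4.21964318e+00,
        1.10594690e-02, -1.83961370e-04]), 'tcp_pos': array([0.23608535, 0.57804131, 0.22144972]), 'ee_rot': array([[ 9.25681508e-01, -3.78303018e-01, -7.56780138e-04],
       [-3.78303765e-01, -9.25679175e-01, -2.07996196e-03],
       [ 8.63202737e-05,  2.21167510e-03, -9.99997551e-01]]), 'wrist_force': array([0.5287988 , 0.17017304, 0.14785553]), 'moment': array([ 0.00393412, -0.02900679,  0.0465734 ]), 'gripper_force': 0.0, 'gripper_width': 0.9953754995487918}
scene {'fx': 617.2394343663138, 'fy': 617.2394343663138, 'cx': 325.3908652611447, 'cy': 244.63149633106812, 'world_to_cam': array([[-0.2664,  0.9637, -0.0178,  0.194 ],
       [-0.7322, -0.1903,  0.654 ,  0.3207],
       [ 0.6268,  0.1873,  0.7563, -1.6047],
       [ 0.    ,  0.    ,  0. 
[... 1037 characters left out ...]
0.0403 0.056 ]
seat_near 0.75 [304.6 229.6] [ 0.5737 -0.0332  0.032 ]
seat_far 0.57 [329.5 229.2] [ 0.5732 -0.0979  0.032 ]
flat_a_center 0.9 [397.5 275.8] [ 0.4481 -0.2702  0.031 ]
flat_a_center 0.7 [327.  317.9] [ 0.3445 -0.0857  0.031 ]
flat_a_center 0.66 [328.8 230.9] [ 0.5689 -0.096   0.031 ]
bar_center 0.92 [172.7 264.7] [0.4902 0.3084 0.036 ]
bar_center 0.4 [279.7 228. ] [0.5789 0.0311 0.036 ]
pipe 0.57 [236.5 166.9] [0.7506 0.1456 0.    ]
hammer 0.81 [407.2 194.1] [ 0.6644 -0.3062  0.01  ]
brush 0.72 [275.6 216.4] [0.6132 0.0428 0.01  ]
brush 0.71 [237.5 162.2] [0.7609 0.1416 0.01  ]
brush 0.67 [303.9 156.8] [ 0.7713 -0.0352  0.01  ]
brush 0.39 [303.3 231.4] [ 0.5716 -0.0293  0.01  ]
```

View pics/top0.png

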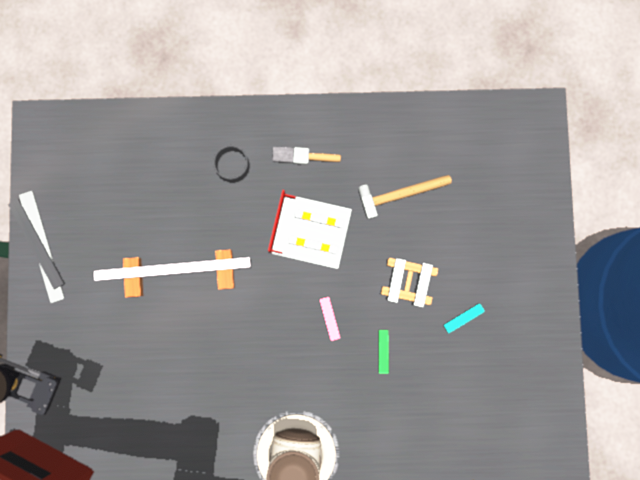

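View pics/scene0.png

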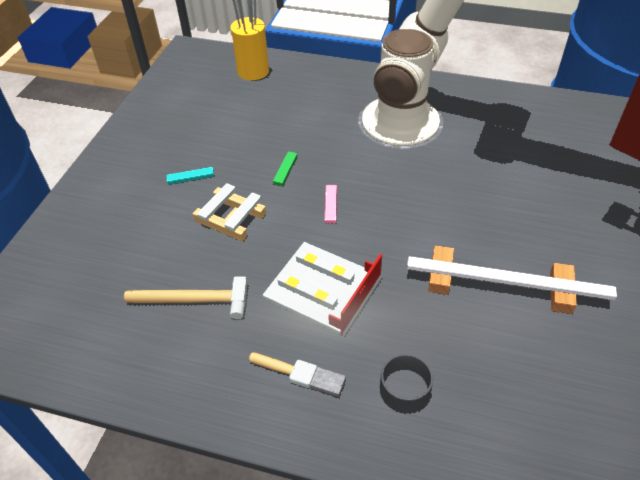

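The top view shows the red guard at (278,222) with four yellow pads, the bar at (172,268) and the flats on rails at (397,281) and (424,285). The pink, green and turquoise pieces are decoys. Next I measure by colour.

```bash
cat > m.py <<'E'
from h import *
from scipy.optimize import least_squares
np.set_printoptions(precision=4,suppress=True)
def blobs(m,amin):
    n,l,s,ce=cv2.connectedComponentsWithStats(m.astype(np.uint8))
    return [(ce[i],s[i,4],l==i) for i in range(1,n) if s[i,4]>=amin]
def pads(c):
    h=cv2.cvtColor(c["img"],cv2.COLOR_RGB2HSV)
    m=(h[...,0]>22)&(h[...,0]<34)&(h[...,1]>170)&(h[...,2]>150)
    return blobs(m,8)
def rects(c,box,z):
    h=cv2.cvtColor(c["img"],cv2.COLOR_RGB2HSV)
    m=(h[...,1]<60)&(h[...,2]>150)
    k=np.zeros_like(m);k[box[1]:box[3],box[0]:box[2]]=1
    out=[]
    for ce,a,mm in blobs(m&k,30):
        ys,xs=np.nonzero(mm)
        P=np.array([at_z(c,p,z)[:2] for p in zip(xs,ys)])
        (cx,cy),(w,hh),ang=cv2.minAreaRect((P*1000).astype(np.float32))
        u=np.linalg.svd(P-P.mean(0))[2][0]
        out.append((ce,a,P.mean(0),np.array([cx,cy])/1000,(w,hh),np.degrees(np.arctan2(u[1],u[0]))))
    return out
E
python3 - <<'E'
from m import *
C={n:capture(n) for n in("top","scene")}
for n,c in C.items():
    for ce,a,_ in pads(c): print(n,ce,a,at_z(c,ce,.032))
for n,b in (("top",(370,250,445,310)),("top",(85,250,260,290)),("scene",(180,175,270,240)),("scene",(400,250,620,305))):
    for r in rects(C[n],b,.037 if b[2]-b[0]<100 else .042): print(n,*r)
a,b=[cv2.resize(C[n]["img"][y:y+150,x:x+200],(800,600),interpolation=cv2.INTER_CUBIC)[:,:,::-1] for n,x,y in(("top",260,170),("scene",180,170))]
cv2.imwrite("pics/c.png",np.vstack([cv2.resize(a,(400,300)),cv2.resize(b,(400,300))]))
E
```

```text
top [305.9487 215.5128] 39 [ 0.6105 -0.0375  0.032 ]
top [330.725 221.125] 40 [ 0.5942 -0.1016  0.032 ]
top [300.     241.6053] 38 [ 0.5426 -0.0206  0.032 ]
top [324.825 247.225] 40 [ 0.5265 -0.0846  0.032 ]
scene [247.2233  27.1384] 318 [-0.293  -0.5266  0.032 ]
scene [310.475 257.775] 40 [ 0.526  -0.0871  0.032 ]
scene [338.2308 269.7692] 39 [ 0.5421 -0.024   0.032 ]
top [396.5199 279.9422] 502 [ 0.4374 -0.2665] [ 0.437  -0.2669] (30.34895896911621, 115.99726104736328) 166.92932939177095
top [423.054 284.534] 500 [ 0.424  -0.3341] [ 0.4233 -0.3358] (32.283058166503906, 115.4659194946289) 165.47824699572655
top [171.5363 268.5055] 1820 [0.4801 0.31  ] [0.48   0.3097] (30.448841094970703, 405.06573486328125) 93.67683007878533
scene [215.404  200.2254] 448 [ 0.4233 -0.3375] [ 0.4216 -0.3384] (29.87529754638672, 114.24220275878906) -14.655243538766904
scene [241.8155 210.0107] 466 [ 0.4371 -0.2697] [ 0.4361 -0.2703] (29.70795249938965, 115.47991180419922) -12.818609323871836
scene [512.0373 277.0926] 2787 [0.4813 0.3113] [0.4814 0.3073] (34.758094787597656, 403.1451416015625) 93.62855626691749
```

View pics/c.png

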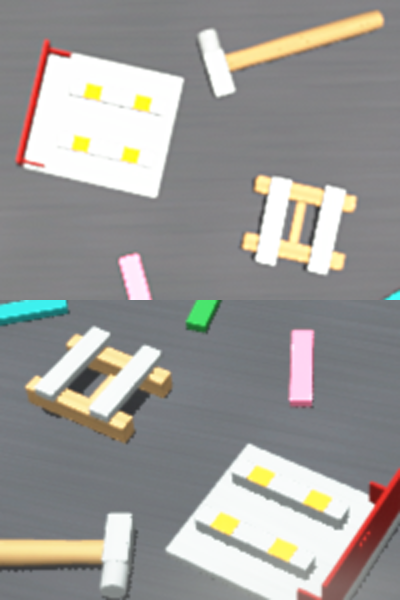

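Emit:
step_arm(linear=[[0,0,0],[35,46,2],[35,46,2],[35,46,2],[35,46,2],[35,46,2],[35,46,2],[35,46,2],[35,46,2],[35,46,2]], delta_rot=[[0,0,-0.159],[0,0,0],[0,0,0],[0,0,0],[0,0,0],[0,0,0],[0,0,0],[0,0,0],[0,0,0],[0,0,0]], grip=[36,36,36,36,36,36,36,36,36,36])

```text
time_s: 2.35
tcp_pos: [0.4499, 0.1023, 0.205]
ee_rot: [[0.974, -0.226, 0.001], [-0.226, -0.974, 0.001], [0.001, -0.001, -1.0]]
wrist_force: [0.9, -0.1, 0.7]
gripper_width: 0.414
gripper_force: 0.0
```

Emit:
step_arm(linear=[[9,45,10],[9,45,10],[9,45,10],[9,45,10],[9,45,10],[9,45,10],[9,45,10],[9,45,10],[0,0,0]], delta_rot=[[0,0,0],[0,0,0],[0,0,0],[0,0,0],[0,0,0],[0,0,0],[0,0,0],[0,0,0],[0,0,0]], grip=[36,36,36,36,36,36,36,36,36])

```text
time_s: 3.48
tcp_pos: [0.4369, -0.2653, 0.1236]
ee_rot: [[0.973, -0.231, -0.002], [-0.231, -0.973, 0.0], [-0.002, 0.0, -1.0]]
wrist_force: [0.0, 1.0, -0.7]
gripper_width: 0.418
gripper_force: 0.0
```

```bash
cat > p.py <<'E'
import sys; from h import *
np.set_printoptions(precision=4,suppress=True)
def plan(P,yaw,info=True):
    s=sense();R=s["ee_rot"];p=s["tcp_pos"];y=np.radians(yaw)
    T=np.array([[np.cos(y),np.sin(y),0],[np.sin(y),-np.cos(y),0],[0,0,-1]])
    rv=cv2.Rodrigues(R.T@T)[0].ravel()
    print("t",s["time_s"],"tcp",p,"rot(tool)",rv,"shift after turn mm",T.T@(np.array(P)-p)*1000,"joints",s["joints"],"F",s["wrist_force"],s["gripper_width"]*87,s["gripper_force"])
if __name__=="__main__": a=list(map(float,sys.argv[1:])); plan(a[:3],a[3])
E
python3 p.py .437 -.268 .018 -13.0
```

```text
t 3.475 tcp [ 0.4369 -0.2653  0.1236] rot(tool) [ 0.0001  0.0017 -0.0064] shift after turn mm [  0.6827   2.6223 105.5679] joints [-13.0434  16.7869 -23.2644   0.0092 -50.0453  89.6714] F [ 0.0329  0.9615 -0.6603] 36.409033422952575 0.0
```

Emit:
step_arm(linear=[[0.7,2.6,15],[0,0,32],[0,0,31],[0,0,0]], delta_rot=[[0,0,-0.006],[0,0,0],[0,0,0],[0,0,0]], grip=[36,36,36,36])

```text
time_s: 3.98
tcp_pos: [0.4359, -0.2642, 0.0444]
ee_rot: [[0.976, -0.219, -0.006], [-0.219, -0.976, 0.002], [-0.006, -0.0, -1.0]]
wrist_force: [-0.2, -0.9, 0.9]
gripper_width: 0.415
gripper_force: 0.0
```

```bash
python3 p.py .437 -.268 .018 -13.0; python3 - <<'E'
from h import *
c=capture("scene");i=c["img"][150:250,160:290,::-1];cv2.imwrite("pics/g1.png",cv2.resize(i,(780,600),interpolation=cv2.INTER_CUBIC))
E
```

```text
t 3.975 tcp [ 0.4359 -0.2642  0.0444] rot(tool) [-0.0004  0.0061  0.0057] shift after turn mm [ 1.9201  3.5015 26.353 ] joints [-12.9573  23.1588 -28.125   -0.0336 -39.0646  90.3091] F [-0.2047 -0.9212  0.8656] 36.13270851325807 0.0
```

View pics/g1.png

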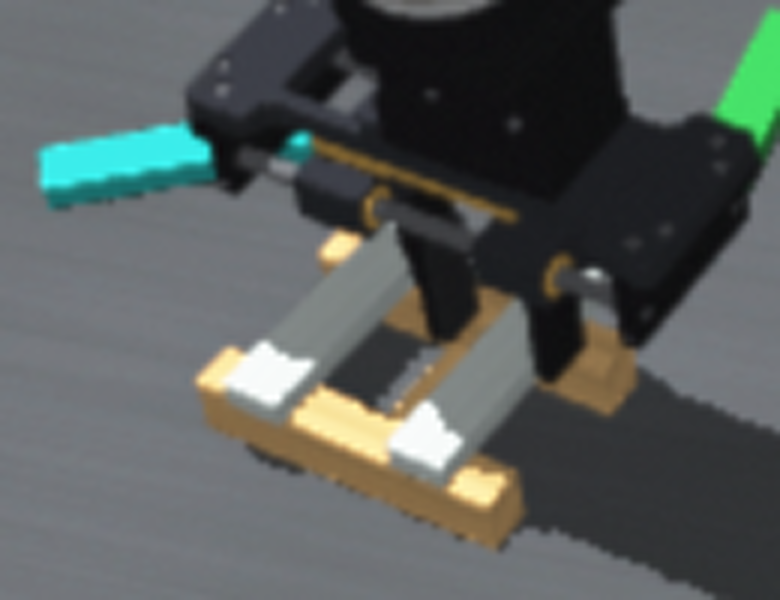

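The fingers straddle the flat nearer the fixture, one in the gap and one outside, at about (490,350) in the crop. I'll go down and grip.

Emit:
step_arm(linear=[[1,2,9],[0,0,9],[0,0,8],[0,0,0],[0,0,0],[0,0,0],[0,0,0],[0,0,0]], delta_rot=[[0,0,0],[0,0,0],[0,0,0],[0,0,0],[0,0,0],[0,0,0],[0,0,0],[0,0,0]], grip=[36,36,36,36,15,15,15,15])

```text
time_s: 5.03
tcp_pos: [0.4385, -0.268, 0.0208]
ee_rot: [[0.975, -0.221, 0.001], [-0.221, -0.975, -0.0], [0.001, 0.0, -1.0]]
wrist_force: [-0.8, -0.2, 0.9]
gripper_width: 0.274
gripper_force: 30.0
```

```bash
python3 p.py .437 -.268 .018 -13.0
```

```text
t 5.025 tcp [ 0.4385 -0.268   0.0208] rot(tool) [ 0.0001 -0.0007  0.0041] shift after turn mm [-1.4931  0.3072  2.8234] joints [-13.3149  25.4888 -28.9782   0.0122 -35.4949  90.5422] F [-0.7595 -0.1782  0.9063] 23.853012969551376 29.994420111179352
```

Emit:
step_arm(linear=[[0,0,-20],[0,0,-40],[0,0,-20],[15,-40,0],[15,-40,0],[15,-40,0],[15,-40,0],[15,-38,0],[0,0,0],[0,0,0]], delta_rot=[[0,0,0],[0,0,0],[0,0,0.023],[0,0,0],[0,0,0],[0,0,0],[0,0,0],[0,0,0],[0,0,0],[0,0,0]], grip=[15,15,15,15,15,15,15,15,15,15])

```text
time_s: 6.28
tcp_pos: [0.5581, -0.094, 0.0997]
ee_rot: [[0.97, -0.243, -0.002], [-0.243, -0.97, 0.0], [-0.002, 0.0, -1.0]]
wrist_force: [0.1, 0.4, -1.9]
gripper_width: 0.277
gripper_force: 30.0
```

```bash
python3 p.py .5601 -.0945 .029 -14.1
```

```text
t 6.275 tcp [ 0.5581 -0.094   0.0997] rot(tool) [0.0004 0.0024 0.0002] shift after turn mm [ 2.0443 -0.038  70.7275] joints [  6.8203  23.215  -17.2063  -0.0362 -49.7157  69.1157] F [ 0.0794  0.3794 -1.8622] 24.066241340315592 29.993545711040497
```

Emit:
step_arm(linear=[[1,0,25],[1,0,25],[0,0,10],[0,0,6],[0,0,0],[0,0,0]], delta_rot=[[0,0,0],[0,0,0],[0,0,0],[0,0,0],[0,0,0],[0,0,0]], grip=[15,15,15,15,15,15])

```text
time_s: 7.02
tcp_pos: [0.5618, -0.0946, 0.0354]
ee_rot: [[0.97, -0.243, 0.002], [-0.243, -0.97, 0.0], [0.002, -0.0, -1.0]]
wrist_force: [-0.9, 0.6, -2.5]
gripper_width: 0.277
gripper_force: 30.0
```

```bash
python3 p.py .5601 -.0945 .029 -14.1;  python3 - <<'E'
from h import *
o=[]
for n,x,y in(("scene",265,230),("top",265,180)):
    c=capture(n);o.append(cv2.resize(c["img"][y:y+100,x:x+130,::-1],(390,300),interpolation=cv2.INTER_CUBIC))
cv2.imwrite("pics/g2.png",np.hstack(o))
E
```

```text
t 7.025 tcp [ 0.5618 -0.0946  0.0354] rot(tool) [-0.0005 -0.0016  0.0004] shift after turn mm [-1.6252  0.3046  6.3862] joints [  6.7364  28.2441 -20.36     0.0118 -41.3015  69.1767] F [-0.9248  0.6192 -2.5094] 24.111308564328038 29.993522465229034
```

View pics/g2.png

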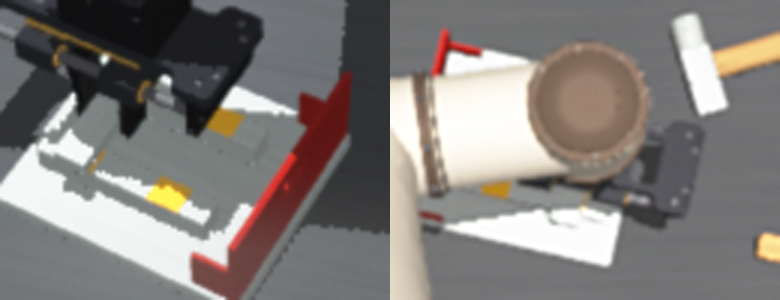

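The flat is over the far pads, at about (85,150) in the left crop. I'll lower it.

Emit:
step_arm(linear=[[-1,0,3],[0,0,2],[0,0,1.5],[0,0,0],[0,0,0]], delta_rot=[[0,0,0],[0,0,0],[0,0,0],[0,0,0],[0,0,0]], grip=[15,15,15,15,15])

```text
time_s: 7.75
tcp_pos: [0.5602, -0.0943, 0.028]
ee_rot: [[0.97, -0.243, -0.0], [-0.243, -0.97, 0.0], [-0.0, -0.0, -1.0]]
wrist_force: [-0.0, -0.2, -2.9]
gripper_width: 0.272
gripper_force: 30.0
```

Emit:
step_arm(linear=[[0,0,1.5],[0,0,0],[0,0,0]], delta_rot=[[0,0,0],[0,0,0],[0,0,0]], grip=[15,15,15])

```text
time_s: 8.12
tcp_pos: [0.5603, -0.0944, 0.0278]
ee_rot: [[0.97, -0.243, 0.0], [-0.243, -0.97, -0.0], [0.0, 0.0, -1.0]]
wrist_force: [-2.1, 1.3, 5.3]
gripper_width: 0.271
gripper_force: 30.0
```

Emit:
step_arm(linear=[[0,0,0],[0,0,0],[0,0,-20],[0,0,-40],[0,0,-20],[0,0,0]], delta_rot=[[0,0,0],[0,0,0],[0,0,0],[0,0,0],[0,0,0],[0,0,0]], grip=[38,38,38,38,38,38])

```text
time_s: 8.88
tcp_pos: [0.5615, -0.0943, 0.1081]
ee_rot: [[0.97, -0.243, 0.004], [-0.243, -0.97, 0.0], [0.004, -0.001, -1.0]]
wrist_force: [-0.2, -1.1, -0.7]
gripper_width: 0.434
gripper_force: 0.0
```

Emit:
step_arm(linear=[[-10,38,0],[-10,38,0],[-10,38,0],[-10,38,0],[-10,38,0],[-11,38,0],[-11,38,0],[0,0,0],[0,0,0]], delta_rot=[[0,0,0.007],[0,0,0],[0,0,0],[0,0,0],[0,0,0],[0,0,0],[0,0,0],[0,0,0],[0,0,0]], grip=[38,38,38,38,38,38,38,38,38])

```text
time_s: 10.0
tcp_pos: [0.4239, -0.3336, 0.1055]
ee_rot: [[0.968, -0.251, -0.001], [-0.251, -0.968, 0.001], [-0.002, -0.0, -1.0]]
wrist_force: [-0.3, -0.4, 0.1]
gripper_width: 0.436
gripper_force: 0.0
```

```bash
python3 p.py .4237 -.335 .020 -14.5;  python3 - <<'E'
from h import *
o=[]
for n,x,y in(("scene",160,150),("top",265,180)):
    c=capture(n);o.append(cv2.resize(c["img"][y:y+150,x:x+195,::-1],(390,300),interpolation=cv2.INTER_CUBIC))
cv2.imwrite("pics/g3.png",np.hstack(o))
E
```

```text
t 10.0 tcp [ 0.4239 -0.3336  0.1055] rot(tool) [-0.0004  0.0016 -0.0002] shift after turn mm [ 0.19    1.3588 85.525 ] joints [-20.9839  20.537  -20.6157  -0.0185 -48.9433  96.4854] F [-0.2661 -0.4496  0.1322] 37.9727277837683 0.0
```

View pics/g3.png

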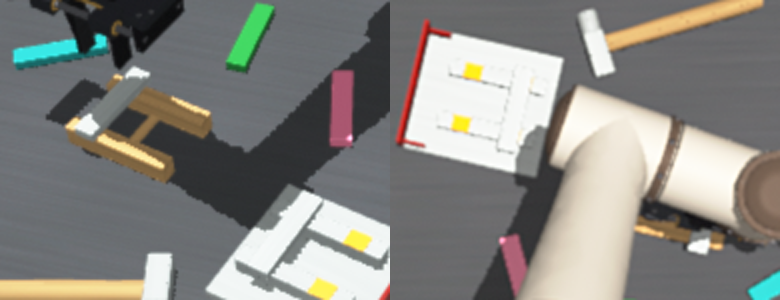

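The first flat lies across the far pads, and the gripper is above the second flat. I'll pick that one up.

Emit:
step_arm(linear=[[0,1,30],[0,0,30],[0,0,15],[0,0,10],[0,0,0],[0,0,0],[0,0,0],[0,0,0],[0,0,0]], delta_rot=[[0,0,0],[0,0,0],[0,0,0],[0,0,0],[0,0,0],[0,0,0],[0,0,0],[0,0,0],[0,0,0]], grip=[38,38,38,38,38,15,15,15,15])

```text
time_s: 11.22
tcp_pos: [0.4245, -0.3354, 0.0224]
ee_rot: [[0.968, -0.25, 0.001], [-0.25, -0.968, -0.001], [0.002, 0.001, -1.0]]
wrist_force: [-0.1, -1.4, 4.1]
gripper_width: 0.273
gripper_force: 30.0
```

```bash
python3 p.py .5763 -.0305 .100 -14.1; python3 - <<'E'
from h import *
c=capture("top")
o=c["img"][195:270,265:365,::-1].astype(float);o=np.clip((o-120)*1.9,0,255).astype(np.uint8)
F=lambda x,y,z:[.5933-.2436*x+.9699*y,.0374-.9699*x-.2436*y,z]
P=np.array(proj(c,np.array([F(.136+a,b,.044) for a,b in((-.012,-.055),(.012,-.055),(.012,.055),(-.012,.055))])))
o=cv2.resize(o,(800,600),interpolation=cv2.INTER_CUBIC)
cv2.polylines(o,[((P-[265,195]+.5)*8).astype(np.int32)],1,(0,0,255),1)
cv2.imwrite("pics/g4.png",o)
E
```

```text
t 11.225 tcp [ 0.4245 -0.3354  0.0224] rot(tool) [ 0.0005 -0.0016 -0.0065] shift after turn mm [  72.9872 -332.6607  -77.6095] joints [-21.1187  27.2482 -25.1127   0.0295 -37.5454  96.6237] F [-0.1    -1.406   4.1264] 23.736031185486794 30.000763535499573
```

View pics/g4.png

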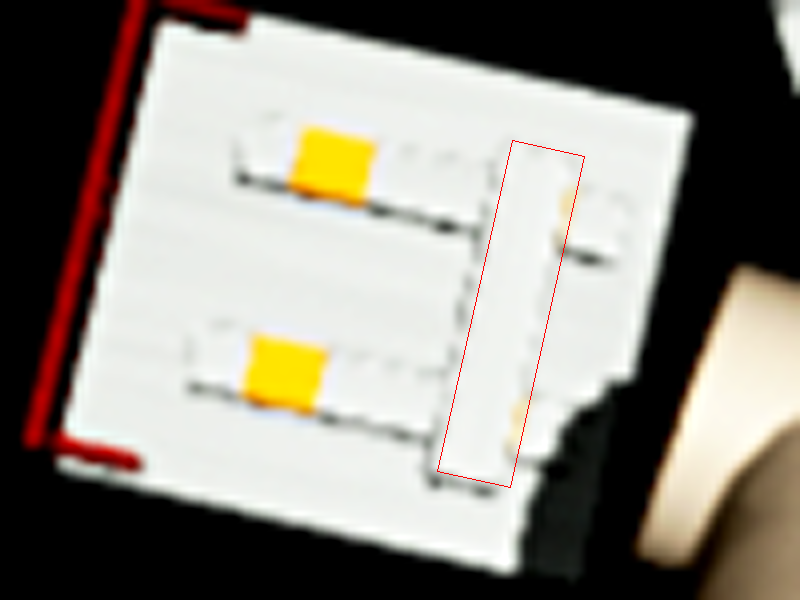

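The far flat is about 3 mm toward the guard, which is within 10 mm. I'll shift the near target by that much and carry the second flat over.

Emit:
step_arm(linear=[[0,0,-20],[0,0,-40],[0,0,-18],[0,0,0]], delta_rot=[[0,0,0],[0,0,0],[0,0,-0.006],[0,0,0]], grip=[15,15,15,15])

```text
time_s: 11.78
tcp_pos: [0.4243, -0.3349, 0.1001]
ee_rot: [[0.97, -0.245, 0.002], [-0.245, -0.97, -0.0], [0.002, -0.0, -1.0]]
wrist_force: [-0.3, 1.2, -2.5]
gripper_width: 0.271
gripper_force: 30.0
```

Emit:
step_arm(linear=[[9,-41,0],[9,-41,0],[9,-41,0],[9,-41,0],[9,-41,0],[10,-41,0],[10,-42,0],[10,-42,0],[0,0,0],[0,0,0]], delta_rot=[[0,0,0],[0,0,0],[0,0,0],[0,0,0],[0,0,0],[0,0,0],[0,0,0],[0,0,0],[0,0,0],[0,0,0]], grip=[15,15,15,15,15,15,15,15,15,15])

```text
time_s: 13.02
tcp_pos: [0.5757, -0.0335, 0.0976]
ee_rot: [[0.97, -0.245, -0.004], [-0.245, -0.97, -0.0], [-0.004, 0.001, -1.0]]
wrist_force: [-1.3, -0.8, -2.4]
gripper_width: 0.27
gripper_force: 30.0
```

```bash
python3 p.py .5775 -.0339 .029 -14.1
```

```text
t 13.025 tcp [ 0.5757 -0.0335  0.0976] rot(tool) [ 0.0014  0.004  -0.001 ] shift after turn mm [ 1.8372 -0.0128 68.6395] joints [ 12.7419  24.3033 -15.7177  -0.0437 -50.2179  63.1295] F [-1.2791 -0.7509 -2.3831] 23.459449323692173 29.99893069267273
```

Emit:
step_arm(linear=[[1,0,25],[0,0,25],[0,0,10],[0,0,4],[0,0,0],[0,0,0]], delta_rot=[[0,0,0],[0,0,0],[0,0,0],[0,0,0],[0,0,0],[0,0,0]], grip=[15,15,15,15,15,15])

```text
time_s: 13.78
tcp_pos: [0.5789, -0.0335, 0.0364]
ee_rot: [[0.97, -0.244, 0.002], [-0.244, -0.97, 0.0], [0.002, -0.001, -1.0]]
wrist_force: [-0.5, 0.3, -2.4]
gripper_width: 0.273
gripper_force: 30.0
```

Emit:
step_arm(linear=[[0,0,2],[0,0,0],[0,0,0]], delta_rot=[[0,0,0],[0,0,0],[0,0,0]], grip=[15,15,15])

```text
time_s: 14.15
tcp_pos: [0.5783, -0.0335, 0.0337]
ee_rot: [[0.97, -0.244, 0.0], [-0.244, -0.97, 0.0], [0.0, -0.0, -1.0]]
wrist_force: [0.1, 0.2, -2.0]
gripper_width: 0.272
gripper_force: 30.0
```

Emit:
step_arm(linear=[[-1,0,2],[0,0,1],[0,0,0],[0,0,0]], delta_rot=[[0,0,0],[0,0,0],[0,0,0],[0,0,0]], grip=[15,15,15,15])

```text
time_s: 14.65
tcp_pos: [0.5773, -0.0333, 0.0305]
ee_rot: [[0.97, -0.244, -0.0], [-0.244, -0.97, -0.0], [-0.0, 0.0, -1.0]]
wrist_force: [-0.1, -0.3, -2.0]
gripper_width: 0.27
gripper_force: 30.0
```

Emit:
step_arm(linear=[[0,0,1],[0,0,0],[0,0,0]], delta_rot=[[0,0,0],[0,0,0],[0,0,0]], grip=[15,15,15])

```text
time_s: 15.02
tcp_pos: [0.5773, -0.0333, 0.0295]
ee_rot: [[0.97, -0.244, -0.0], [-0.244, -0.97, -0.0], [-0.0, 0.0, -1.0]]
wrist_force: [0.4, -0.7, -2.6]
gripper_width: 0.271
gripper_force: 30.0
```

Emit:
step_arm(linear=[[0,0,1],[0,0,0.5],[0,0,0],[0,0,0]], delta_rot=[[0,0,0],[0,0,0],[0,0,0],[0,0,0]], grip=[15,15,15,15])

```text
time_s: 15.52
tcp_pos: [0.5773, -0.0333, 0.0294]
ee_rot: [[0.97, -0.244, 0.0], [-0.244, -0.97, -0.0], [0.0, 0.0, -1.0]]
wrist_force: [-3.5, 1.1, 5.6]
gripper_width: 0.269
gripper_force: 30.0
```

Emit:
step_arm(linear=[[0,0,0],[0,0,0],[0,0,-20],[0,0,-40],[0,0,-20],[0,0,0]], delta_rot=[[0,0,0],[0,0,0],[0,0,0],[0,0,0],[0,0,0],[0,0,0]], grip=[38,38,38,38,38,38])

```text
time_s: 16.27
tcp_pos: [0.5786, -0.0331, 0.1097]
ee_rot: [[0.97, -0.244, 0.004], [-0.244, -0.97, 0.001], [0.004, -0.002, -1.0]]
wrist_force: [0.8, -0.2, 0.2]
gripper_width: 0.438
gripper_force: 0.0
```

Emit:
step_arm(linear=[[-22,-38,0],[-22,-38,0],[-22,-38,0],[-22,-39,0],[-22,-39,0],[-22,-39,0],[-22,-39,0],[-23,-39,0]], delta_rot=[[0,0,0],[0,0,0],[0,0,0],[0,0,0],[0,0,0],[0,0,0],[0,0,0],[0,0,0]], grip=[44,44,44,44,44,44,44,44])

```text
time_s: 17.27
tcp_pos: [0.48, 0.3104, 0.1063]
ee_rot: [[0.97, -0.245, -0.002], [-0.245, -0.97, -0.002], [-0.001, 0.002, -1.0]]
wrist_force: [0.1, -0.5, -0.2]
gripper_width: 0.504
gripper_force: 0.0
```

Emit:
step_arm(linear=[[0,0,0],[0,0,0],[0,0,0],[0,0,0],[0,0,0],[0,0,0],[0,0,0],[0,0,0],[0,0,0]], delta_rot=[[0,0,0.18],[0,0,0.18],[0,0,0.18],[0,0,0.18],[0,0,0.18],[0,0,0.18],[0,0,0.18],[0,0,0],[0,0,0]], grip=[44,44,44,44,44,44,44,44,44])

```text
time_s: 18.4
tcp_pos: [0.4809, 0.3093, 0.1072]
ee_rot: [[0.066, -0.998, -0.001], [-0.998, -0.066, -0.001], [0.001, 0.001, -1.0]]
wrist_force: [0.9, -0.7, -0.2]
gripper_width: 0.508
gripper_force: 0.0
```

```bash
python3 p.py .481 .310 .018 -86.35; python3 - <<'E'
from m import *
c=capture("scene");cv2.imwrite("pics/c2.png",cv2.resize(c["img"][225:325,260:420,::-1],(800,500),interpolation=cv2.INTER_CUBIC))
E
```

```text
t 18.4 tcp [0.4809 0.3093 0.1072] rot(tool) [ 0.0011 -0.0009  0.0027] shift after turn mm [-0.68   -0.1717 89.2002] joints [ 48.9765  23.1713 -15.9694  -0.0079 -50.9388 -45.1647] F [ 0.9389 -0.7383 -0.1849] 44.19586477779083 0.0
```

View pics/c2.png

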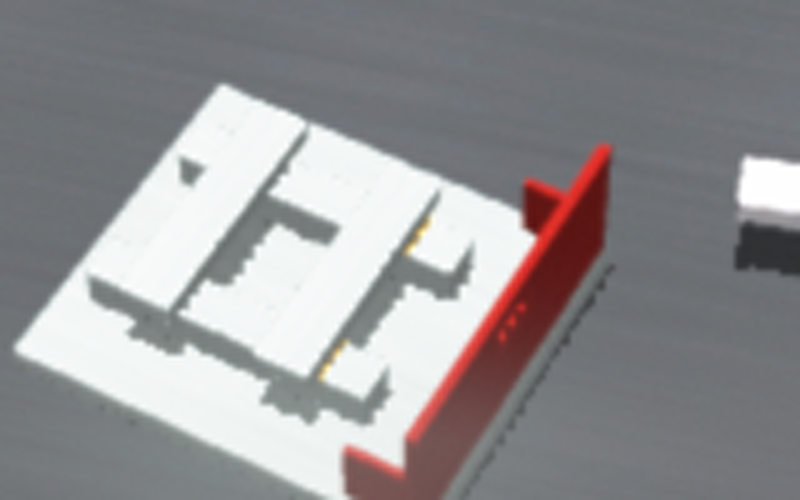

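Both flats lie squarely on their pads. Now I grip the bar.

Emit:
step_arm(linear=[[0,0,30],[0,0,30],[0,0,17],[0,0,10],[0,0,0],[0,0,0]], delta_rot=[[0,0,0],[0,0,0],[0,0,0],[0,0,0],[0,0,0],[0,0,0]], grip=[44,44,44,44,44,44])

```text
time_s: 19.2
tcp_pos: [0.4816, 0.3101, 0.0218]
ee_rot: [[0.064, -0.998, 0.001], [-0.998, -0.064, 0.001], [-0.001, -0.001, -1.0]]
wrist_force: [1.4, -0.5, 0.6]
gripper_width: 0.502
gripper_force: 0.0
```

Emit:
step_arm(linear=[[0,0,0],[0,0,0],[0,0,0],[0,0,0],[0,0,0],[0,0,0]], delta_rot=[[0,0,0],[0,0,0],[0,0,0],[0,0,0],[0,0,0],[0,0,0]], grip=[15,15,15,15,15,15])

```text
time_s: 19.95
tcp_pos: [0.481, 0.3096, 0.0214]
ee_rot: [[0.064, -0.998, -0.0], [-0.998, -0.064, -0.0], [0.0, 0.0, -1.0]]
wrist_force: [-3.0, -0.7, 4.8]
gripper_width: 0.277
gripper_force: 30.0
```

Emit:
step_arm(linear=[[0,0,-15],[0,0,-30],[12,-40,0],[13,-42,0],[13,-43,0],[12,-43,0],[0,0,0],[0,0,0],[0,0,0],[0,0,0]], delta_rot=[[0,0,0],[0,0,0],[0,0,0],[0,0,0],[0,0,0],[0,0,0],[0,0,0.1],[0,0,0.11],[0,0,0.1],[0,0,0]], grip=[15,15,15,15,15,15,15,15,15,15])

```text
time_s: 21.2
tcp_pos: [0.6518, 0.2702, 0.0657]
ee_rot: [[-0.243, -0.97, -0.001], [-0.97, 0.243, -0.0], [0.0, 0.001, -1.0]]
wrist_force: [1.1, 0.6, -2.9]
gripper_width: 0.271
gripper_force: 30.0
```

Emit:
step_arm(linear=[[0,0,12],[0,0,11],[0,0,0],[0,0,0],[0,0,0]], delta_rot=[[0,0,0],[0,0,0],[0,0,0],[0,0,0],[0,0,0]], grip=[15,15,15,15,15])

```text
time_s: 21.82
tcp_pos: [0.6523, 0.2706, 0.0435]
ee_rot: [[-0.243, -0.97, 0.001], [-0.97, 0.243, 0.0], [-0.001, -0.001, -1.0]]
wrist_force: [-0.2, -0.4, -2.4]
gripper_width: 0.273
gripper_force: 30.0
```

```bash
python3 p.py .652 .270 .0414 -104.1; python3 - <<'E'
from h import *
o=[]
F=lambda x,y,z:[.5933-.2436*x+.9699*y,.0374-.9699*x-.2436*y,z]
for n,x,y in(("scene",320,210),("top",90,120)):
    c=capture(n);np.save(f"pics/{n}_bar.npy",c["img"])
    o.append(cv2.resize(c["img"][y:y+150,x:x+200,::-1],(400,300),interpolation=cv2.INTER_CUBIC))
    print(n,proj(c,np.array([F(-.04,0,.062),F(-.44,0,.062),F(0,0,.056)])))
cv2.imwrite("pics/b1.png",np.hstack(o))
E
```

```text
t 21.825 tcp [0.6523 0.2706 0.0435] rot(tool) [-0.0007  0.0006  0.0003] shift after turn mm [0.7025 0.157  2.127 ] joints [ 35.614   38.3578   1.3998   0.0095 -52.9884 -49.7006] F [-0.2305 -0.4405 -2.4345] 23.717899342636375 29.999189972877502
scene [[381.36359458 294.84880177]
 [596.75184686 388.21413718]
 [362.42620129 288.56278971]]
top [[261.24364287 217.76616836]
 [109.48686801 183.68598178]
 [276.66225603 221.50724584]]
```

View pics/b1.png

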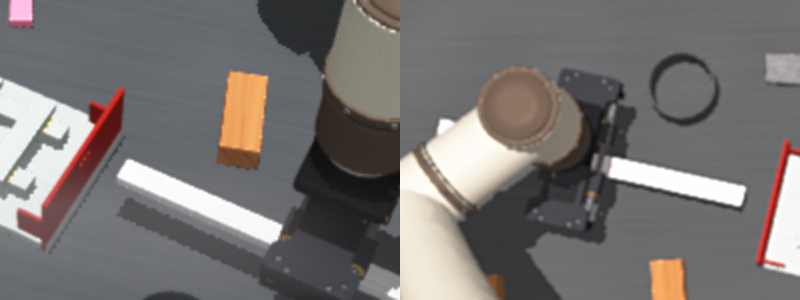

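```bash
cat > b.py <<'E'
from h import *
np.set_printoptions(precision=2,suppress=True)
ex=np.array([-.2436,-.9699,0]);ey=np.array([.9699,-.2436,0])
O={"top":np.array([.5935,.0388,0]),"scene":np.array([.593,.0358,0])}
def fix(c,n,p,z): d=at_z(c,p,z)-O[n]; return np.array([d@ex,d@ey])*1000
def edges(c,n,xs,z=.062,half=.03):
    # sample brightness across the bar at given fixture x (m), find half-level crossings in y (mm)
    g=cv2.cvtColor(c["img"],cv2.COLOR_RGB2GRAY).astype(np.float32); out=[]
    ys=np.linspace(-half,half,241)
    for x in xs:
        P=O[n]+x*ex+ys[:,None]*ey; P[:,2]=z
        q=proj(c,P).astype(np.float32)
        v=cv2.remap(g,q[:,:1],q[:,1:],cv2.INTER_LINEAR).ravel()
        hi=np.percentile(v,95);lo=np.percentile(v,15);m=v>(hi+lo)/2
        i=np.nonzero(m)[0]; out.append((x*1000,ys[i[0]]*1000,ys[i[-1]]*1000,hi,lo))
    return np.array(out)
E
python3 - <<'E'
from b import *
for n in("top","scene"):
    c=capture(n); W=np.array(c["world_to_cam"]);print(n,-W[:3,:3].T@W[:3,3])
    e=edges(c,n,np.arange(-.17,-.045,.02)); print(e)
    for a in (1,2): print(np.polyfit(e[:,0],e[:,a],1))
E
```

```text
top [ 0.38 -0.06  1.64]
[[-170.    -12.75   13.25  254.62  104.16]
 [-150.    -13.25   13.    254.91  103.63]
 [-130.    -13.5    13.    254.94  102.62]
 [-110.    -13.     13.25  254.96  104.59]
 [ -90.    -13.25   13.25  255.    106.28]
 [ -70.    -13.5    13.    255.    104.84]
 [ -50.    -13.     13.    255.    106.34]]
[ -0.   -13.38]
[-0.   13.01]
scene [1.29 0.17 1.01]
[[-170.    -15.     10.25  248.95  108.73]
 [-150.    -15.     10.25  249.86  110.3 ]
 [-130.    -15.25   10.5   250.83  110.  ]
 [-110.    -15.     10.5   251.37  109.54]
 [ -90.    -15.     10.    252.    108.34]
 [ -70.    -15.25   10.5   252.    105.  ]
 [ -50.    -15.     10.75  252.5   105.26]]
[ -0.   -15.12]
[ 0.   10.69]
```

Emit:
step_arm(linear=[[10,-0.4,1],[10,0,1],[5,0,0],[0,0,0],[0,0,0],[0,0,0]], delta_rot=[[0,0,0],[0,0,0],[0,0,0],[0,0,0],[0,0,0],[0,0,0]], grip=[15,15,15,15,15,15])

```text
time_s: 22.78
tcp_pos: [0.6464, 0.2464, 0.0411]
ee_rot: [[-0.243, -0.97, 0.0], [-0.97, 0.243, 0.0], [-0.0, -0.0, -1.0]]
wrist_force: [-0.3, 0.7, -2.4]
gripper_width: 0.272
gripper_force: 30.0
```

```bash
python3 p.py .6026 .0742 .0414 -104.1; python3 - <<'E'
from b import *
im=[]
for n in("top","scene"):
    c=capture(n)
    e=edges(c,n,np.arange(-.17,-.025,.01)); print(n,e[:,1:3].mean(0), np.polyfit(e[:,0],e[:,1],1)[0],np.polyfit(e[:,0],e[:,2],1)[0])
    # bar tip along x, and red guard top extents in y
    g=cv2.cvtColor(c["img"],cv2.COLOR_RGB2GRAY).astype(np.float32)
    xs=np.linspace(-.06,.0,121);P=O[n]+xs[:,None]*ex;P[:,2]=.062
    q=proj(c,P).astype(np.float32);v=cv2.remap(g,q[:,:1],q[:,1:],cv2.INTER_LINEAR).ravel()
    print("tip x",xs[np.nonzero(v>180)[0][-1]]*1000)
    h=cv2.cvtColor(c["img"],cv2.COLOR_RGB2HSV);r=(((h[...,0]<8)|(h[...,0]>172))&(h[...,1]>140)).astype(np.float32)
    ys=np.linspace(-.11,.11,441)
    for x in(-.0015,.0,.0015):
        P=O[n]+x*ex+ys[:,None]*ey;P[:,2]=.076;q=proj(c,P).astype(np.float32)
        i=np.nonzero(cv2.remap(r,q[:,:1],q[:,1:],cv2.INTER_LINEAR).ravel()>.5)[0];print("guard y",ys[i[0]]*1000,ys[i[-1]]*1000)
    x,y=(240,200) if n=="top" else (320,255)
    im.append(cv2.resize(c["img"][y:y+50,x:x+66,::-1],(396,300),interpolation=cv2.INTER_CUBIC))
cv2.imwrite("pics/b2.png",np.hstack(im))
E
```

```text
t 22.775 tcp [0.6464 0.2464 0.0411] rot(tool) [-0.0002  0.0002  0.0004] shift after turn mm [177.6665   0.5379  -0.3262] joints [ 34.2212  37.3344  -1.1044   0.0008 -51.5466 -48.2986] F [-0.2687  0.6542 -2.4167] 23.635210995407746 29.999136328697205
top [-13.07  13.07] -0.00017857142857144725 0.0001785714285713996
tip x -13.499999999999998
guard y -78.5 78.0
guard y -79.0 80.5
guard y -80.0 80.5
scene [-12.58  11.97] -0.025267857142857123 0.018571428571428548
tip x -14.499999999999998
guard y -80.0 73.5
guard y -80.0 79.5
guard y -76.5 69.99999999999999
```

View pics/b2.png

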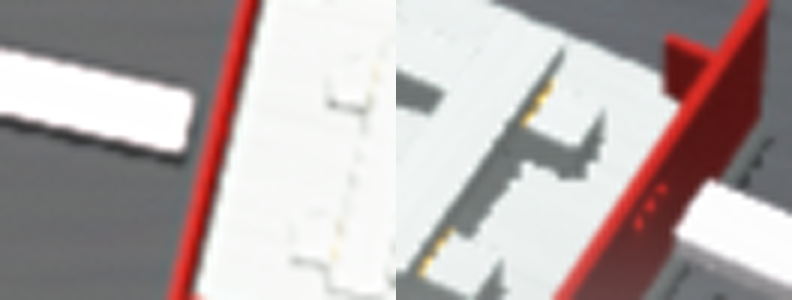

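The bar is centred on the window in both views, with its tip about 14 mm short of the guard. I'll feed it in while watching the force.

Emit:
step_arm(linear=[[5,0,0],[5,0,0],[5,0,0],[5,0,0],[5,0,0],[0,0,0],[0,0,0]], delta_rot=[[0,0,0],[0,0,0],[0,0,0],[0,0,0],[0,0,0],[0,0,0],[0,0,0]], grip=[15,15,15,15,15,15,15])

```text
time_s: 23.75
tcp_pos: [0.6403, 0.2219, 0.0411]
ee_rot: [[-0.244, -0.97, 0.0], [-0.97, 0.244, 0.0], [-0.0, -0.0, -1.0]]
wrist_force: [0.3, 1.2, -2.7]
gripper_width: 0.268
gripper_force: 30.0
```

```bash
python3 p.py .6026 .0742 .0414 -104.1; python3 - <<'E'
from b import *
for n in("top","scene"):
    c=capture(n)
    e=edges(c,n,np.arange(-.17,-.025,.02)); print(n,e[:,1:3].T)
E
```

```text
t 23.75 tcp [0.6403 0.2219 0.0411] rot(tool) [-0.0002  0.0002  0.0001] shift after turn mm [152.4514   0.6188  -0.2604] joints [ 32.7529  36.1878  -3.4228   0.0018 -50.3712 -46.8492] F [ 0.2888  1.1753 -2.7088] 23.31371209059244 29.999233782291412
top [[ -8.25 -13.75 -13.25 -12.75 -13.25 -13.5  -13.   -13.  ]
 [ 11.75  13.5   12.75  13.25  13.25  13.    13.    13.25]]
scene [[-14.5   -4.5  -13.25 -13.   -13.   -13.5  -13.25 -13.25]
 [ 30.    30.    12.25  12.25  12.25  12.25  12.75  12.75]]
```

The tip is through the window with no contact force. I'll continue.

Emit:
step_arm(linear=[[8,0,0],[8,0,0],[8,0,0],[8,0,0],[8,0,0],[8,0,0],[8,0,0],[8,0,0],[0,0,0],[0,0,0]], delta_rot=[[0,0,0],[0,0,0],[0,0,0],[0,0,0],[0,0,0],[0,0,0],[0,0,0],[0,0,0],[0,0,0],[0,0,0]], grip=[15,15,15,15,15,15,15,15,15,15])

```text
time_s: 25.1
tcp_pos: [0.6248, 0.1599, 0.0411]
ee_rot: [[-0.243, -0.97, 0.0], [-0.97, 0.243, 0.0], [-0.0, -0.0, -1.0]]
wrist_force: [-0.2, 0.3, -2.6]
gripper_width: 0.266
gripper_force: 30.0
```

```bash
python3 p.py .6026 .0742 .0414 -104.1; python3 - <<'E'
from b import *
for n in("top","scene"):
    c=capture(n)
    e=edges(c,n,np.arange(-.11,-.025,.01)); print(n,e[:,1:3].T)
E
```

```text
t 25.1 tcp [0.6248 0.1599 0.0411] rot(tool) [-0.0003  0.0002  0.0001] shift after turn mm [88.5141  0.6488 -0.2752] joints [ 28.701   33.5844  -8.668    0.0011 -47.7257 -42.7939] F [-0.1511  0.349  -2.5758] 23.10830415176277 29.999351799488068
top [[-30.   -11.   -13.5  -13.25 -13.5  -12.75 -12.75 -12.75 -12.75]
 [ 24.75  12.75  13.5   13.    13.    12.75  13.    13.25  13.5 ]]
scene [[-14.5  -14.25 -13.5   -4.25 -13.25 -13.5  -13.25 -13.5  -13.25]
 [ 30.    30.    30.    30.     7.    12.5   12.75  12.5   12.75]]
```

Emit:
step_arm(linear=[[10,0,0],[10,0,0],[10,0,0],[10,0,0],[10,0,0],[10,0,0],[10,0,0],[10,0,0],[6,0,0],[0,0,0]], delta_rot=[[0,0,0],[0,0,0],[0,0,0],[0,0,0],[0,0,0],[0,0,0],[0,0,0],[0,0,0],[0,0,0],[0,0,0]], grip=[15,15,15,15,15,15,15,15,15,15])

```text
time_s: 26.45
tcp_pos: [0.6036, 0.0759, 0.0411]
ee_rot: [[-0.244, -0.97, -0.0], [-0.97, 0.244, 0.0], [-0.0, 0.0, -1.0]]
wrist_force: [1.0, 0.2, -2.8]
gripper_width: 0.271
gripper_force: 30.0
```

Emit:
step_arm(linear=[[0,0,0],[0,0,0],[0,0,0],[0,0,0]], delta_rot=[[0,0,0],[0,0,0],[0,0,0],[0,0,0]], grip=[15,15,15,15])

```text
time_s: 26.95
tcp_pos: [0.6037, 0.0765, 0.041]
ee_rot: [[-0.243, -0.97, 0.0], [-0.97, 0.243, 0.0], [-0.0, -0.0, -1.0]]
wrist_force: [0.8, -0.3, -1.7]
gripper_width: 0.272
gripper_force: 30.0
```

```bash
python3 p.py .6026 .0742 .0414 -104.1; python3 - <<'E'
from b import *
c=capture("scene");cv2.imwrite("pics/f.png",cv2.resize(c["img"][220:340,260:420,::-1],(800,600),interpolation=cv2.INTER_CUBIC))
for n in ("scene",): print(proj(c,[O[n]+.162*ex+[0,0,.062],O[n]+.136*ex+[0,0,.044]]))
E
```

```text
t 26.95 tcp [0.6037 0.0765 0.041 ] rot(tool) [-0.      0.      0.0003] shift after turn mm [ 2.5296  0.5088 -0.3656] joints [ 22.4488  30.7808 -14.2518   0.0002 -44.9663 -36.5318] F [ 0.7988 -0.3208 -1.6974] 23.665439092364885 29.99919354915619
[[289.63 255.13]
 [301.2  265.66]]
```

View pics/f.png

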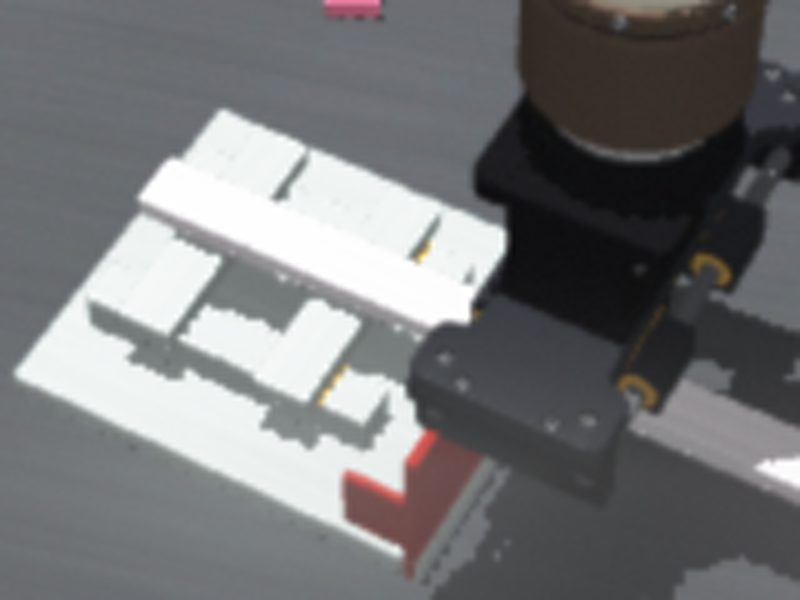

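The picture shows the bar level through the window. Its tip is at crop (157,180), about 1 to 1.5 cm past the far flat, with air over both flats and no guard force.

```bash
python3 -c "from station import finish_job; print(finish_job())"
```

```text
the job is handed in; nothing more can be done
None
```

I handed the job in at about 27 s, and no verdict came back: both flats lie on their pads and are let go, and the bar is held level through the window with its tip roughly 1–1.5 cm past the far flat.

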